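Refit the lever of a bench vacuum valve and open it

TASK

The vacuum valve on the bench has lost its lever: set the longer of the two loose levers fully home on the valve's square stem, lying along the groove in the stem's end and on the side from which it can swing open without running into the pressure gauge, then swing it anticlockwise until the valve is fully open and the lever lies in line with the pipe. If the brown bottle stands in the lever's way, first move it aside on the bench, upright. Leave everything else on the bench where it is.

Things in the scene. Friction and masses are not known exactly. Their poses are not given: they have to be found in the camera images.
- valve_axis (a point): steel ball valve in a 42 mm pipe (centre line 65 mm up, along this frame's y) on two legs 125 mm either side of the stem. Housing 74 mm wide, top 102 mm up; 50 mm square pad on it, top 115 mm up. Point: centre of the round 42 mm seat for the lever's underside, on the stem's axis, 121 mm above the bench; z up, x across the pipe. Turned up to 0.35 rad from the bench's axes
- stem_top (a point): square stem on the seat: 17 mm square, 24 mm high, its top 4 mm tapered to about 13 mm. Point: centre of its top end, 145 mm above the bench. x lies along the dark groove cut across the top end; the flats are square to x and y; the frame turns with the stem
- stem (a joint): angle of the stem in rad, anticlockwise seen from above: 0 shut (groove across the pipe, along the valve's x), 1.571 fully open, at a stop (groove in line with the pipe). Starts between 0 and 0.45; turns stiffly (about 0.2 N m) and stays where it is left
- gauge: round pressure gauge, 62 mm across, 30 mm thick, upright on one end of the pipe, 125 mm from the stem (valve's +y or -y end, it varies). Fixed; origin at its foot, 86 mm up; it rises to 173 mm above the bench, so a lever that swings to that end runs into it. The other end has only a low plug, 105 mm high, which the lever clears
- lever_bore (a point): lever to fit, loose, flat on the bench, right way up: 176 mm, 0.35 kg. Hub 42 mm square, 22 mm high, 19 mm square hole right through (1 mm play each side, so it turns 0.15 rad loosely on the stem); neck 50 mm long, 26 wide, 12 high; black sleeve 84 mm long, 28 wide, 16 high; flush underneath. Point: centre of the hole at the underside; x from hub to sleeve end (155 mm off), square to the hole's flats; z up
- lever_hub (a point): the middle of that lever's hub, straight above the centre of its hole and 11 mm above the underside, same axes; the hub, solid and heavy, is a good place to grip the lever across y (42 mm); it balances about 17 mm from the hole, towards the sleeve
- spare_mid (a point): a shorter lever of the same make, 110 mm long, hub 30 mm with an 11 mm square hole (too small for the stem), lying about 90 mm beside the other. Not needed: leave it. Point half-way along it, 6 mm above the bench, x along it
- bottle_cap (a point): loose brown reagent bottle, 0.35 kg or so, 70 mm across up to 92 mm height, 143 mm high, with a black round cap 50 mm across and 28 mm high. Point: centre of the cap, 129 mm above the bottle's underside. It stands near the valve on one side or the other, so it either is in the path of the swinging lever or is not
- dish: low glass dish, 90 mm across and 45 mm high, standing near the valve, too low to be in the lever's way; origin at its underside
- wash_bottle: white wash bottle with a spout, 68 mm across, 172 mm high, at the back of the bench; origin at its underside
- conical: conical glass flask, 82 mm across, 126 mm high, at the back; origin at its underside
- beaker: glass beaker, 70 mm across, 90 mm high, at the back; origin at its underside
- wrench: open-ended wrench, 160 mm long, lying on the bench near the robot; origin half-way along, x along it
- cork_ring: cork ring, 110 mm across, 28 mm high, at the left of the bench; origin at its underside
There are look-alikes about, which are no part of the job. Leave any orange look-alike of the part that bears lever_bore alone. Of the things that look like the part that bears bottle_cap, the smallest one is meant.

How it is judged:
On the way:
1. the lever sits fully home on the stem, along its groove, before the valve is turned open (horizontal distance between lever_bore and stem_top below 0.004 m and z of lever_bore in the frame of valve_axis between -0.004 and 0.003 m and angle between lever_bore's own z axis and vertical below 0.1 rad and angle between the x axis of lever_bore and the x axis of stem_top, either way round below 0.25 rad and value of joint stem below 0.75 rad), for 0.2 s.
At the end, for the whole second after the job is handed in: the longer lever sits fully home on the stem (underside within 3 mm of the seat, hole centred within 4 mm, level), along the stem's groove and within 0.25 rad of the pipe's direction; the valve is open to at least 1.32 of 1.57 rad; the bottle stands upright on the bench (horizontal distance between lever_bore and stem_top below 0.004 m and z of lever_bore in the frame of valve_axis between -0.004 and 0.003 m and angle between each of lever_bore, bottle_cap's own z axis and vertical below 0.1 rad and angle between the x axis of lever_bore and the x axis of stem_top, either way round below 0.25 rad and value of joint stem above 1.32 rad and angle between the x axis of lever_bore and the y axis of valve_axis, either way round below 0.25 rad and height (world z) of bottle_cap below 0.135 m); the robot touches nothing.
It fails at once if the brown bottle is tipped over (angle between bottle_cap's own z axis and vertical above 0.5 rad).
It fails at once if anything else on the bench (shorter lever, dish, wash bottle, flask, beaker, wrench, cork ring) is shifted by more than 30 mm or knocked over (distance of any of spare_mid, dish, wash_bottle, conical, beaker, wrench, cork_ring from where it was at the start of the episode above 0.03 m or angle between any of spare_mid, dish, wash_bottle, conical, beaker, wrench, cork_ring's own z axis and vertical above 0.4 rad).
It also fails if it takes over 72 s, if anything falls off the work surface, if the arm or the gripper's body presses on something with over 40 N, if the wrist force passes 120 N, or if a joint passes its speed limit or range.

ROBOT

A 6-joint arm with a two-finger parallel gripper is mounted at the origin on the work surface. World frame = base frame: x ahead of the robot, y to its left, z up, the work surface at z = 0. Lengths are in m, angles in rad, forces in N, time in s.
With the tool pointing down it reaches from about 0.35 to 0.975 m from the base axis. Payload 17.4 kg.
Tool frame: the origin (TCP) lies at the very end of the fingers, on their centre line; the grasp point (between the pads) lies 19 mm behind it (bot.tcp_to_grasp is the z of the grasp point in the tool frame, in m); z points along the fingers, y is the line along which they close (so a half turn about z gives the same grasp; the last joint's range is limited). The gripper opens to 85 mm and grips with 20 to 120 N. Pads are 22 mm wide; open, the fingers measure 114 mm over their backs; the gripper's body (76 mm by 85 mm) begins 54 mm behind the grasp point. The pads swing forward as they close: fully open they stand 13 mm farther back than shut.
Start: joints at [1.219, 0.116, 1.442, -0, 1.584, -0.038], TCP at [0.208, 0.642, 0.231] pointing down, gripper open.
Joint ranges: [-2.83, 2.83], [-0.83, 2.19], [0.07, 2.5], [-1.14, 4.28], [0.01, 3], [-2.97, 2.97]. Speed limits (rad/s): [1.89, 1.89, 2.22, 3.14, 3.14, 3.14].

INTERFACE

Orientations are given as [roll, pitch, yaw] about the fixed x, y, z axes, in that order (R = Rz(yaw) Ry(pitch) Rx(roll)).
In Python, from cell import bot gives the robot as it stands.
- The arm moves only by the tool drive_tool, never from a script. Its argument "moves" is a list of rows, each a list of 3 entries, a list of its own where there are three numbers: the shift along the tool's x, y, z in mm, then the turn, a rotation vector about the tool's x, y, z in degrees, then the opening, from -1 (shut) to 1 (fully open). A call has 1 to 12 rows; each row is the pose to reach, as a shift and turn from the pose commanded when the call began, along the tool's axes at that moment; what a row does not reach only later rows make up. A row lasts 1/10 s, in which the tool goes at most 50 mm and 8.59 degrees, less where a joint would pass 70% of its speed; a pose out of reach is approached as far as the arm can. A call with a gripper value outside its range is refused whole. The fingers move at their own pace and stop on an object; "force" is the grip in N (left out, the last holds). Time passes only in rows, so rows that repeat a pose let the fingers close. It gives the time, the measured TCP pose, the force, the opening and the grip force at its end, in the units of the state.
- bot.get_state(): the state, without advancing time (a new reading comes with each control period).
- bot.read_camera(name): name is "scene" or "top" or "wrist"; returns (picture, depth): 480x640x3 uint8, red, green, blue; 480x640 float32, m along the optical axis (not along the pixel's ray), 0 where there is no reading.
- bot.camera_info(name): a dict with "fx", "fy", "cx", "cy" (pixels), "R" (3x3) and "t" (3): a world point X has camera coordinates R X + t. Camera axes: x right, y down, z forward; pixel columns grow to the right and rows downward; lengths in m; the calibration is good to about 2 mm. A picture is of the moment at which its call begins: read the wrist's pose just before it. camera_info takes no time and is no camera call; for the wrist camera it gives the pose at the moment of the call.
- bot.job_done(): hands the job in; it is judged then, once.
Trained networks look in the newest picture that a camera, given by its name, has taken for a name from the list of things; names that differ only in an ending like _2 or _b are one class to them, and where a whole thing is asked for, a point or a joint stands for the part that bears it (a point fixed in the world has none). Each returns a list of dicts, best first, with "confidence" (0 to 1); they miss things now and then, are a little off and sometimes report something else, mostly with a low value. They report only what shows in the picture. A call takes as long as a camera call. They do not tell look-alikes from the thing itself.
- bot.cut_out(query, camera): "mask" (480x640 bool, what is visible of it).
- bot.spot_point(query, camera): "location" ([x, y, z] in m, in world coordinates, good to about 4 mm: a listed point, or the origin of a listed thing).
The state is a dict: "clock": time; "joint_pos": joint angles; "joint_vel": joint speeds; "joint_efforts": joint torques, N m; "eef_pos": TCP position; "orientation": TCP orientation; "force": force on the tool from outside, world axes, zero at the start; "torque": the same for the moment, N m; "grip_width": opening from 0.0 (shut) to 1.0 (fully open); "gripper_force": force on a finger pad.
Only numpy, scipy, OpenCV 4.12 (cv2) and the standard library are available. Lean on these libraries where they do the work, as an engineer would, in place of code of your own. Each camera call takes 0.05 s, during which the arm holds its last target. There are 200 camera calls.

## Working session

There is one attempt and no reset: what is moved stays moved. The work goes in short steps, Python scripts to look and compute and a tool call to move; the robot and the scene stay as the last step left them, time stands still between calls to the robot, and variables do not carry over. Pictures are saved under pics/ and viewed, at most 10 in all, crops included, and the job is handed in when it is done.

Besides the shell and the picture viewer there is one more tool, called after "Emit:" as name(argument=value, ...), one argument or row to a line, values as JSON. drive_tool: Moves the arm, as the interface text tells. Its arguments: {"type":"object","properties":{"moves":{"type":"array"},"force":{"type":"number"}},"required":["moves"]}

```bash
mkdir -p pics; ls; cat > h.py <<'E'
import numpy as np,cv2
from cell import bot
def save(n,im,crop=None,s=1):
    if crop: im=im[crop[1]:crop[3],crop[0]:crop[2]]
    cv2.imwrite('pics/'+n,cv2.resize(im[:,:,::-1],None,fx=s,fy=s,interpolation=cv2.INTER_CUBIC))
def px(cam,X):
    i=bot.camera_info(cam);c=np.array(i['R'])@X+np.array(i['t']);return np.round([i['fx']*c[0]/c[2]+i['cx'],i['fy']*c[1]/c[2]+i['cy']])
def cloud(cam,d):
    i=bot.camera_info(cam);v,u=np.mgrid[:480,:640]
    P=np.stack([(u-i['cx'])/i['fx']*d,(v-i['cy'])/i['fy']*d,d],-1)-np.array(i['t'])
    return P@np.array(i['R'])
E
python3 - <<'E'
from h import *
for c in ['top','scene']:
    im,d=bot.read_camera(c);save(c+'0.png',im);np.save(c+'_d.npy',d);np.save(c+'_i.npy',im)
    for q in ['valve_axis','stem_top','gauge','lever_bore','lever_hub','spare_mid','bottle_cap','dish','wash_bottle','conical','beaker','wrench','cork_ring']:
        for r in bot.spot_point(q,c):print(c,q,round(r['confidence'],2),np.round(r['location'],3),px(c,np.array(r['location'])))
E
```

```text
pics
top valve_axis 0.87 [ 0.538 -0.188  0.124] [408. 238.]
top stem_top 0.56 [ 0.536 -0.192  0.144] [411. 238.]
top gauge 0.74 [ 0.759 -0.238 -0.001] [419. 159.]
top gauge 0.64 [ 0.533 -0.066  0.087] [355. 242.]
top gauge 0.38 [ 0.538 -0.189  0.123] [408. 238.]
top lever_bore 0.86 [0.578 0.121 0.004] [280. 227.]
top lever_bore 0.64 [0.268 0.312 0.004] [202. 350.]
top lever_bore 0.23 [ 0.532 -0.062  0.087] [353. 242.]
top lever_hub 0.92 [0.579 0.122 0.013] [279. 226.]
top lever_hub 0.81 [0.264 0.312 0.01 ] [201. 351.]
top spare_mid 0.87 [0.467 0.125 0.004] [278. 271.]
top bottle_cap 0.84 [ 0.649 -0.092  0.132] [367. 191.]
top bottle_cap 0.59 [ 0.802 -0.099  0.179] [372. 122.]
top bottle_cap 0.57 [ 0.706 -0.402  0.179] [504. 163.]
top dish 0.8 [ 0.436 -0.279  0.002] [437. 284.]
top wash_bottle 0.88 [ 0.774  0.038 -0.002] [313. 153.]
top conical 0.73 [ 0.752  0.263 -0.   ] [226. 161.]
top conical 0.32 [ 0.376 -0.012 -0.002] [331. 307.]
top beaker 0.76 [ 0.758 -0.24  -0.001] [420. 160.]
top wrench 0.82 [ 0.377 -0.012 -0.005] [331. 307.]
top cork_ring 0.75 [0.524 0.468 0.002] [144. 247.]
[... 818 characters left out ...]
 spare_mid 0.73 [0.465 0.129 0.004] [348. 243.]
scene bottle_cap 0.9 [ 0.799 -0.1    0.182] [254. 311.]
scene bottle_cap 0.77 [ 0.651 -0.087  0.13 ] [262. 270.]
scene bottle_cap 0.63 [ 0.712 -0.404  0.177] [107. 286.]
scene dish 0.6 [ 0.43  -0.271  0.002] [194. 241.]
scene wash_bottle 0.58 [ 0.768  0.037 -0.   ] [320. 344.]
scene conical 0.72 [ 0.757  0.264 -0.002] [419. 336.]
scene beaker 0.88 [ 0.757 -0.24   0.006] [197. 346.]
scene beaker 0.24 [ 0.542 -0.185  0.117] [220. 241.]
scene wrench 0.74 [ 0.375 -0.013 -0.005] [292. 223.]
scene wrench 0.44 [ 0.756 -0.24   0.004] [197. 346.]
scene wrench 0.23 [ 0.435 -0.277  0.002] [191. 242.]
scene cork_ring 0.75 [ 0.521  0.469 -0.   ] [481. 254.]
```

View pics/top0.png

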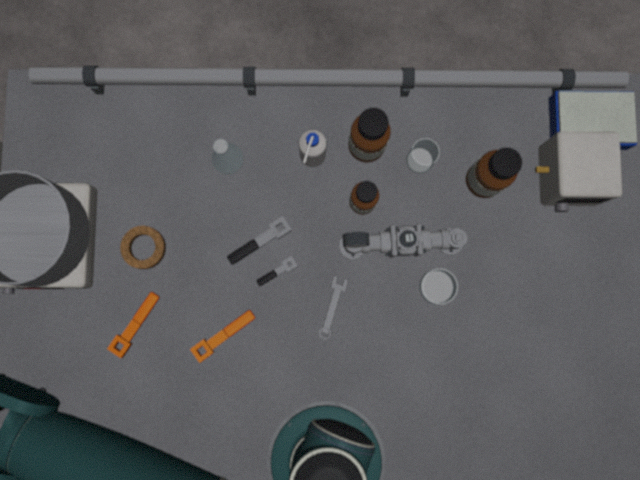

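```bash
python3 - <<'E'
import numpy as np
from h import *
im=np.load('top_i.npy');save('crop.png',im,(240,110,520,310),2.85)
P=cloud('top',np.load('top_d.npy'))
def pts(c,r,z0,z1):
    m=(np.hypot(P[...,0]-c[0],P[...,1]-c[1])<r)&(P[...,2]>z0)&(P[...,2]<z1);return P[m]
def rect(p):
    (c,s,a)=cv2.minAreaRect((p[:,:2]*1000).astype(np.float32));return np.round(c,1),np.round(s,1),round(a,1),len(p),np.round(np.median(p[:,2]),4)
for n,c,r,a,b in [('lever',(.578-.0,.121),.19,.005,.03),('seat+pad',(.538,-.188),.05,.108,.13),('stem',(.538,-.188),.025,.135,.155),('pipe',(.538,-.188),.11,.06,.095),('spare',(.467,.125),.07,.005,.03)]:
    p=pts(c,r,a,b);print(n,rect(p) if len(p)>4 else len(p), np.round(p[:,:2].min(0),3),np.round(p[:,:2].max(0),3))
print(bot.get_state())
E
```

```text
lever (array([576.9, 123.8]), array([372.8, 376.2]), 83.6, 2409, np.float64(0.0086)) [ 0.39  -0.064] [0.767 0.31 ]
seat+pad (array([ 534.7, -191.7]), array([60.2, 57.7]), 4.4, 380, np.float64(0.1176)) [ 0.507 -0.222] [ 0.567 -0.162]
stem (array([ 539.1, -188.4]), array([17.4, 17.9]), 10.7, 57, np.float64(0.1435)) [ 0.529 -0.196] [ 0.549 -0.179]
pipe (array([ 538.6, -188.8]), array([ 72.5, 217.7]), 2.8, 1134, np.float64(0.0853)) [ 0.501 -0.298] [ 0.575 -0.081]
spare (array([464.1, 125.3]), array([124.3, 134.7]), 6.4, 486, np.float64(0.0098)) [0.4  0.06] [0.53  0.192]
{'clock': 1.4, 'joint_pos': array([ 1.21917906e+00,  1.15995645e-01,  1.44158756e+00,  1.33326215e-05,
        1.58404051e+00, -3.78129432e-02]), 'joint_vel': array([ 5.91331574e-05,  1.24282144e-03, -2.66234219e-04, -5.04641895e-04,
        1.77360391e-03, -1.70306770e-04]), 'joint_efforts': array([-7.00668956e-03, -7.31727147e+01, -6.32658863e+01, -3.41023897e-04,
        5.28177497e-04, -1.53319224e-04]), 'eef_pos': array([0.20837106, 0.64203106, 0.23131381]), 'orientation': array([-3.14156212e+00, -1.44961075e-05,  2.82778851e+00]), 'force': array([-0.27361805,  0.71241825,  0.64979182]), 'torque': array([ 0.03013857, -0.00619494,  0.03369009]), 'gripper_force': 0.0, 'grip_width': 1.0014672551033896}
```

View pics/crop.png

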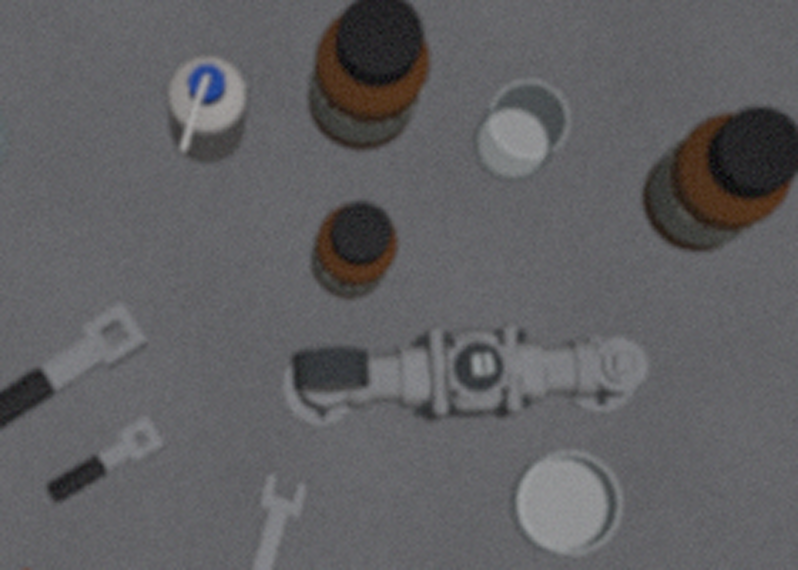

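The top view shows the valve at (408,238), with the gauge at its left end (355,242), which is world +y. So the lever must start pointing towards the robot (−x) and swing to −y.

Candidates:
- **Brown bottles:** (365,195), (372,130) and (500,165). The smallest is (365,195), confirmed in the crop. It stands at +x, outside the swing from −x to −y, so it stays.
- **Levers:** grey long one with hub at (280,227), grey short one at (278,271), orange look-alikes at (135,325) and (222,335). The grey long one is meant.

```bash
cat >> h.py <<'E'
from scipy.spatial.transform import Rotation as Ro
def go(p,yaw):
    s=bot.get_state();R=Ro.from_euler('xyz',s['orientation']);T=Ro.from_euler('xyz',[np.pi,0,yaw])
    print('clock',round(s['clock'],2),'shift',np.round(1000*R.inv().apply(np.array(p)-s['eef_pos']),1),'turn',np.round((R.inv()*T).as_rotvec(degrees=True),2),'pos',np.round(s['eef_pos'],4),'rpy',np.round(s['orientation'],4),'q',np.round(s['joint_pos'],2))
E
python3 - <<'E'
from h import *
im,d=bot.read_camera('top');P=cloud('top',d)
r=bot.cut_out('lever_bore','top')
for m in r:
    k=m['mask'];p=P[k];print(m['confidence'],cv2.minAreaRect((p[:,:2]*1000).astype(np.float32)),np.median(p[:,2]))
    h=p[p[:,2]>.017];
    q=p[:,:2]-p[:,:2].mean(0);w=np.linalg.eigh(q.T@q)[1][:,1];print(np.degrees(np.arctan2(w[1],w[0])),p.mean(0))
go([.40,.40,.26],0.9);go([.55,.15,.26],-1.05)
i=bot.camera_info('wrist');C=-np.array(i['R']).T@np.array(i['t']);R=Ro.from_euler('xyz',bot.get_state()['orientation']);print('cam in tool',R.inv().apply(C-bot.get_state()['eef_pos']),'axis',R.inv().apply(np.array(i['R'])[2]),R.inv().apply(np.array(i['R'])[0]),i['fx'])
E
```

```text
0.98 ((503.1506652832031, 104.78386688232422), (261.47772216796875, 163.59811401367188), 61.61421203613281) 0.0152992657830939
122.50737873820235 [0.5423324  0.17056048 0.01850433]
0.94 ((374.7076110839844, 298.486572265625), (137.487548828125, 521.9855346679688), 13.551337242126465) 0.015850476017952485
136.7835631187605 [0.32812806 0.47977496 0.023189  ]
0.91 ((333.0238952636719, 190.60263061523438), (68.7931137084961, 324.6014404296875), 24.50113868713379) 0.015989584190772805
125.77905095117148 [0.30296126 0.2617515  0.02110647]
clock 1.5 shift [-257.  -171.1  -28.7] turn [  0.     0.   110.46] pos [0.2084 0.642  0.2313] rpy [3.1416 0.     2.8278] q [ 1.22  0.12  1.44 -0.    1.58 -0.04]
clock 1.5 shift [-476.8 -362.6  -28.7] turn [  -0.      0.   -137.82] pos [0.2084 0.642  0.2313] rpy [3.1416 0.     2.8278] q [ 1.22  0.12  1.44 -0.    1.58 -0.04]
cam in tool [ 0.07001667 -0.00075384 -0.14266111] axis [-2.75208960e-01  3.38844669e-04  9.61384373e-01] [-4.31938198e-04  9.99999793e-01 -4.76102873e-04] 353.9599919273649
```

Emit:
drive_tool(
  moves=[
    [[-80,-50,-30],[0,0,30],1],
    [[-160,-110,-30],[0,0,60],1],
    [[-257,-171,-29],[0,0,110],1],
    [[-257,-171,-29],[0,0,110],1],
    [[-257,-171,-29],[0,0,110],1],
    [[-257,-171,-29],[0,0,110],1],
    [[-257,-171,-29],[0,0,110],1],
    [[-257,-171,-29],[0,0,110],1],
    [[-257,-171,-29],[0,0,110],1],
    [[-257,-171,-29],[0,0,110],1],
    [[-257,-171,-29],[0,0,110],1],
    [[-257,-171,-29],[0,0,110],1],
  ],
  force=80,
)

```text
clock: 2.7
eef_pos: [0.4, 0.4, 0.2604]
orientation: [3.142, -0.0, 1.022]
force: [0.7, -0.1, -0.6]
grip_width: 1.0
gripper_force: 0.0
```

```bash
python3 - <<'E'
from h import *
go([.57,.13,.26],-1.0036)
E
```

```text
clock 2.7 shift [-141.6  285.9    0.4] turn [-1.0000e-02 -1.0000e-02  1.1603e+02] pos [0.4    0.4    0.2604] rpy [ 3.1415e+00 -2.0000e-04  1.0215e+00] q [ 0.74 -0.13  1.64 -0.    1.63  1.29]
```

Emit:
drive_tool(
  moves=[
    [[-142,286,0],[0,0,116],1],
    [[-142,286,0],[0,0,116],1],
    [[-142,286,0],[0,0,116],1],
    [[-142,286,0],[0,0,116],1],
    [[-142,286,0],[0,0,116],1],
    [[-142,286,0],[0,0,116],1],
    [[-142,286,0],[0,0,116],1],
    [[-142,286,0],[0,0,116],1],
    [[-142,286,0],[0,0,116],1],
    [[-142,286,0],[0,0,116],1],
    [[-142,286,0],[0,0,116],1],
    [[-142,286,0],[0,0,116],1],
  ],
)

```text
clock: 3.9
eef_pos: [0.5715, 0.1307, 0.2604]
orientation: [-3.142, -0.0, -0.778]
force: [-0.0, 0.4, 0.7]
grip_width: 1.004
gripper_force: 0.0
```

Emit:
drive_tool(
  moves=[
    [[0,0,0],[0,0,8],1],
    [[0,0,0],[0,0,13],1],
    [[0,0,0],[0,0,13],1],
    [[0,0,0],[0,0,13],1],
  ],
)

```text
clock: 4.3
eef_pos: [0.5715, 0.1307, 0.2603]
orientation: [-3.142, -0.0, -0.996]
force: [0.4, 0.5, 0.4]
grip_width: 1.0
gripper_force: 0.0
```

```bash
cat > look.py <<'E'
from h import *
import sys
im,d=bot.read_camera('wrist');n=sys.argv[1];save(n+'.png',im);np.savez(n,im=im,d=d,P=cloud('wrist',d))
for q in sys.argv[2:]:
    for r in bot.spot_point(q,'wrist'):print(q,round(r['confidence'],2),np.round(r['location'],4),px('wrist',np.array(r['location'])))
go([.57,.13,.26],-1.0036)
E
python3 look.py lev lever_bore lever_hub spare_mid
```

```text
lever_bore 0.71 [0.7592 0.2612 0.0036] [122. 208.]
lever_bore 0.62 [0.5787 0.1205 0.0023] [321. 190.]
lever_hub 0.83 [0.5799 0.1232 0.0134] [319. 193.]
spare_mid 0.7 [0.465  0.1336 0.0063] [396. 252.]
clock 4.5 shift [-0.2  1.7  0.3] turn [-0.   -0.    0.33] pos [0.5715 0.1307 0.2603] rpy [-3.1415 -0.     -0.9978] q [ 0.18 -0.08  1.6  -0.    1.63  2.75]
```

View pics/lev.png

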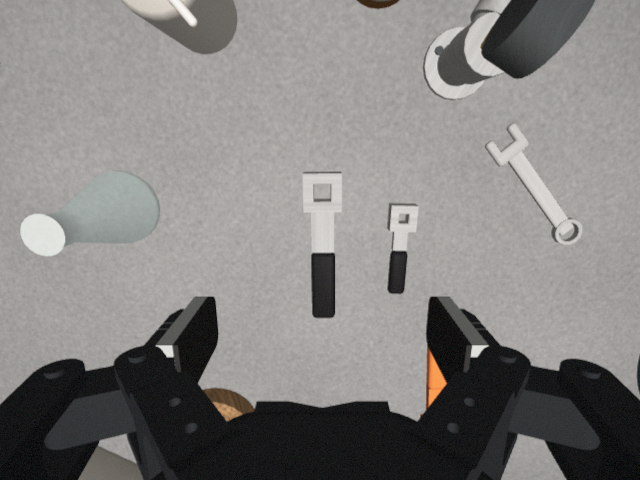

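The wrist view shows the long lever's hub at (322,192), its sleeve end at (323,317), and the shorter lever at (400,250). Next I measure its axis and hub centre.

```bash
python3 - <<'E'
from h import *
f=np.load('lev.npz');P=f['P'];im=f['im'].astype(float)
z=P[...,2]
m=np.zeros((480,640),bool);m[160:325,295:350]=True
L=m&(z>.006);print('floor z',np.median(z[200:240,250:290]))
H=m&(z>.0175)
rt=lambda k:cv2.minAreaRect((P[k][:,:2]*1000).astype(np.float32))
print('hub',rt(H),P[H].mean(0),np.median(z[H]))
print('all',rt(L))
# colour-edge based: hub bright, on ray intersect z=.022
i=bot.camera_info('wrist');R=np.array(i['R']);C=-R.T@np.array(i['t'])
def ray(u,v,h):
    w=R.T@np.array([(u-i['cx'])/i['fx'],(v-i['cy'])/i['fy'],1]);return C+w*(h-C[2])/w[2]
g=im.mean(2);b=(g>215).astype(np.uint8);b[:165]=0;b[260:]=0;b[:,:295]=0;b[:,350:]=0
print([ (v,np.where(b[v])[0][[0,-1]].tolist()) for v in range(168,252,6) if b[v].any()])
S=m&(g<90);S[:250]=False
cs=P[S][:,:2];print('sleeve',rt(S),cs.mean(0),np.median(z[S]))
nk=m&(z>.006);nk[:214]=False;nk[250:]=False
h=rt(H)[0];n=P[nk][:,:2].mean(0)*1000;s=np.array(rt(S)[0])
for a in(n,s):print(np.degrees(np.arctan2(*(a-h)[::-1])),np.hypot(*(a-h)))
hole=m&(g<190);hole[:182]=False;hole[204:]=False;hole[:,:310]=False;hole[:,336:]=False
vv,uu=np.where(hole);print('hole px',uu.mean(),vv.mean(),len(uu),uu.min(),uu.max(),vv.min(),vv.max(),ray(uu.mean(),vv.mean(),.022))
E
```

```text
floor z -3.052778108221279e-05
hub ((553.2018432617188, 157.12326049804688), (41.90130615234375, 204.82286071777344), 33.52910232543945) [0.57776841 0.11953614 0.03208908] 0.02192648075869862
all ((551.5811767578125, 159.56910705566406), (41.90130615234375, 210.69097900390625), 33.52910232543945)
[]
sleeve ((549.1363525390625, 163.02410888671875), (27.154115676879883, 219.15505981445312), 33.333221435546875) [0.5172032  0.21104151] 0.015656294633949647
91.7348376678149 0.19673163747162278
124.56556561921744 7.165767685467866
hole px 322.0136239782016 192.73297002724794 367 313 331 183 202 [0.57774227 0.11946255 0.022     ]
```

Emit:
drive_tool(
  moves=[
    [[13,1,40],[0,0,-0.7],0.5],
    [[13,1,90],[0,0,-0.7],0.5],
    [[13,1,140],[0,0,-0.7],0.5],
    [[13,1,190],[0,0,-0.7],0.5],
    [[13,1,220],[0,0,-0.7],0.5],
    [[13,1,240],[0,0,-0.7],0.5],
    [[13,1,250],[0,0,-0.7],0.5],
    [[13,1,256],[0,0,-0.7],0.5],
    [[13,1,260],[0,0,-0.7],0.5],
    [[13,1,260],[0,0,-0.7],0.5],
  ],
)

```text
clock: 5.5
eef_pos: [0.578, 0.1193, 0.0008]
orientation: [-3.141, -0.0, -0.987]
force: [0.4, 0.4, 0.8]
grip_width: 0.753
gripper_force: 0.0
```

Emit:
drive_tool(
  moves=[
    [[0,0,0],[0,0,0],0],
    [[0,0,0],[0,0,0],-0.5],
    [[0,0,0],[0,0,0],-1],
    [[0,0,0],[0,0,0],-1],
    [[0,0,0],[0,0,0],-1],
    [[0,0,0],[0,0,0],-1],
    [[0,0,0],[0,0,0],-1],
    [[0,0,0],[0,0,0],-1],
  ],
  force=80,
)

```text
clock: 6.3
eef_pos: [0.5784, 0.1194, 0.0016]
orientation: [-3.14, -0.001, -0.987]
force: [-0.4, 0.3, 7.3]
grip_width: 0.472
gripper_force: 82.4
```

Emit:
drive_tool(
  moves=[
    [[0,0,-20],[0,0,0],-1],
    [[0,0,-60],[0,0,0],-1],
    [[0,0,-110],[0,0,0],-1],
    [[0,0,-160],[0,0,0],-1],
    [[0,0,-210],[0,0,0],-1],
    [[0,0,-250],[0,0,0],-1],
    [[0,0,-260],[0,0,0],-1],
    [[0,0,-260],[0,0,0],-1],
  ],
)

```text
clock: 7.1
eef_pos: [0.578, 0.1193, 0.2614]
orientation: [-3.14, -0.001, -0.987]
force: [0.5, 0.1, -5.3]
grip_width: 0.467
gripper_force: 82.5
```

```bash
python3 - <<'E'
from h import *
go([.47,-.19,.26],.15)
E
```

```text
clock 7.1 shift [198.5 260.6   1.1] turn [ -0.07  -0.11 -65.14] pos [0.578  0.1193 0.2614] rpy [-3.1397e+00 -9.0000e-04 -9.8690e-01] q [ 0.16 -0.08  1.59 -0.    1.63  2.72]
```

Emit:
drive_tool(
  moves=[
    [[25,32,0],[0,0,-8],-1],
    [[50,65,0],[0,0,-16],-1],
    [[75,98,0],[0,0,-24],-1],
    [[100,130,0],[0,0,-32],-1],
    [[125,162,0],[0,0,-40],-1],
    [[150,195,0],[0,0,-48],-1],
    [[175,228,0],[0,0,-56],-1],
    [[198,260,0],[0,0,-65],-1],
    [[198,260,0],[0,0,-65],-1],
    [[198,260,0],[0,0,-65],-1],
    [[198,260,0],[0,0,-65],-1],
  ],
)

```text
clock: 8.2
eef_pos: [0.4699, -0.1886, 0.2588]
orientation: [-3.14, 0.002, 0.146]
force: [0.6, 0.8, -4.7]
grip_width: 0.473
gripper_force: 82.8
```

```bash
python3 look.py stem stem_top valve_axis lever_bore lever_hub gauge
```

```text
valve_axis 0.77 [ 0.5406 -0.1889  0.119 ] [335. 137.]
lever_bore 0.82 [ 0.4684 -0.1886  0.2583] [320. 303.]
lever_hub 0.84 [ 0.4724 -0.1891  0.2693] [322. 306.]
lever_hub 0.3 [ 0.5402 -0.1853  0.1223] [330. 137.]
gauge 0.77 [ 0.5359 -0.0666  0.084 ] [191. 121.]
clock 8.5 shift [ 1.458e+02 -3.005e+02  2.000e-01] turn [0.000e+00 1.000e-02 6.599e+01] pos [ 0.4702 -0.1887  0.2602] rpy [-3.1415e+00  2.0000e-04  1.4810e-01] q [-0.43 -0.26  1.75 -0.    1.65  0.99]
```

View pics/stem.png

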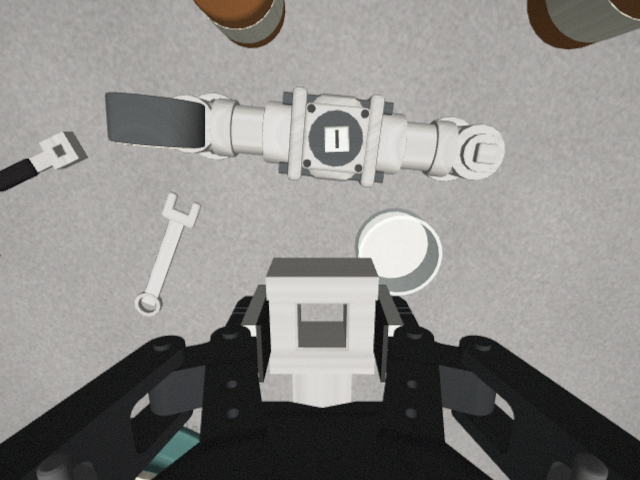

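The wrist view shows the stem at (336,139) with its groove nearly upright in the picture, the gauge at (155,120), and the held lever level with its hole at about (323,325). Next I measure both.

```bash
python3 - <<'E'
from h import *
f=np.load('stem.npz');P=f['P'];g=f['im'].astype(float).mean(2);z=P[...,2];im=f['im']
i=bot.camera_info('wrist');R=np.array(i['R']);C=-R.T@np.array(i['t'])
def ray(u,v,h):
    w=R.T@np.array([(u-i['cx'])/i['fx'],(v-i['cy'])/i['fy'],1]);return C+w*(h-C[2])/w[2]
print(np.round(z[139,310:365:3],3)); print(g[139,318:356].astype(int))
# stem outline (bright on dark seat)
b=np.zeros((480,640),np.uint8);b[118:162,312:362]=(g[118:162,312:362]>150)
n,lab,st,ce=cv2.connectedComponentsWithStats(b);k=lab[139,330] or lab[139,343];print(st[k],ce[k])
cn=cv2.findContours((lab==k).astype(np.uint8),0,cv2.CHAIN_APPROX_NONE)[0][0];r=cv2.minAreaRect(cn);print('stem rect px',r)
W=np.array([ray(*p[0],.145)[:2]*1000 for p in cn],np.float32);print('world',cv2.minAreaRect(W))
gr=np.zeros_like(b);gr[127:151,328:346]=g[127:151,328:346]<110;vv,uu=np.where(gr);
Q=np.array([ray(u,v,.145)[:2] for u,v in zip(uu,vv)])*1000;c=Q.mean(0);w=np.linalg.eigh(np.cov((Q-c).T))[1][:,1];print('groove',len(uu),c,np.degrees(np.arctan2(w[1],w[0])))
p=P[(np.hypot(P[...,0]-.539,P[...,1]+.188)<.02)&(z>.14)&(z<.15)];print('stem depth',p.mean(0),len(p),cv2.minAreaRect((p[:,:2]*1000).astype(np.float32)))
# hub
top=np.zeros((480,640),bool);top[270:380,255:390]=True
print('hub z col',np.round(z[275:375:8,282],4),np.round(z[275:375:8,322],4))
b=np.zeros((480,640),np.uint8);b[290:360,285:365]=g[290:360,285:365]<185
n,lab,st,ce=cv2.connectedComponentsWithStats(b);print(st[1:],ce[1:])
print(g[325,270:380:2].astype(int));print(g[265:380:2,285].astype(int))
# pipe direction: from plug & gauge, and pad edges
pp=P[(z>.07)&(z<.09)&(np.hypot(P[...,0]-.539,P[...,1]+.188)<.11)];print('pipe',cv2.minAreaRect((pp[:,:2]*1000).astype(np.float32)))
save('stemc.png',im,(265,90,405,380),2)
go([.539,-.188,.26],0.1)
E
```

```text
[0.121 0.123 0.121 0.122 0.122 0.142 0.146 0.145 0.146 0.145 0.146 0.146
 0.145 0.122 0.121 0.12  0.121 0.12  0.115]
[ 97  94  96  94  97  96 143 220 240 242 241 242 241 241 240 241 242 150
  76  75 113 230 241 241 242 243 242 242 239 225 196 125  93  93  95  94
  91  93]
[324 126  25  26 556] [336.57194245 138.78057554]
stem rect px ((336.0, 138.5), (25.0, 24.0), 90.0)
world ((539.5877075195312, -189.02658081054688), (16.98822593688965, 16.71050262451172), 9.637922286987305)
groove 35 [ 539.64169189 -189.32745689] -171.15877236178713
stem depth [ 0.53991049 -0.1887235   0.14457292] 604 ((539.8212280273438, -188.73336791992188), (16.3978214263916, 17.13009262084961), 8.445439338684082)
hub z col [0.2789 0.2804 0.2798 0.2784 0.2792 0.2796 0.2796 0.2804 0.2784 0.2793
 0.2806 0.2805 0.2799] [2.781e-01 2.793e-01 2.805e-01 2.782e-01 2.000e-04 5.000e-04 2.597e-01
 2.676e-01 2.736e-01 2.782e-01 2.798e-01 2.798e-01 2.807e-01]
[[ 297  303   51   46 2223]] [[321.96536212 325.2717049 ]]
[194 215 215 216 216 216 215 215 216 217 216 215 213 204 105  89  93  91
  92  94  94  94  92  94  90  90  94  91  92  89  92  91  92  93  91  90
  94  79 124 192 213 217 215 216 215 213 215 217 215 216 216 217 126  21
  10]
[ 94  93  93  91  94  92 187 209 212 214 217 220 221 216 216 214 213 217
 215 213 215 218 218 219 215 214 215 214 214 215 215 216 218 214 218 215
 216 215 217 219 220 216 215 209 209 205 205 212 215 214 207 209 214 215
 205 176 171 168]
pipe ((540.0266723632812, -188.04721069335938), (70.44967651367188, 219.2744903564453), 2.739039421081543)
clock 8.5 shift [68.2  9.4  0.1] turn [-0.01  0.01  2.76] pos [ 0.4702 -0.1887  0.2602] rpy [-3.1415e+00  2.0000e-04  1.4810e-01] q [-0.43 -0.26  1.75 -0.    1.65  0.99]
```

View pics/stemc.png

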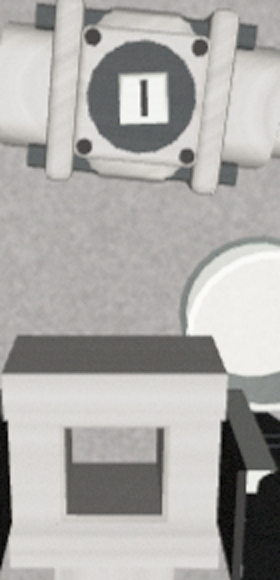

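```bash
python3 - <<'E'
from h import *
f=np.load('stem.npz');g=f['im'].astype(float).mean(2)
i=bot.camera_info('wrist');R=np.array(i['R']);C=-R.T@np.array(i['t']);s=bot.get_state();T=Ro.from_euler('xyz',s['orientation'])
def ray(u,v,h):
    w=R.T@np.array([(u-i['cx'])/i['fx'],(v-i['cy'])/i['fy'],1]);return C+w*(h-C[2])/w[2]
b=np.zeros((480,640),np.uint8);b[290:360,285:365]=g[290:360,285:365]<185
c=cv2.findContours(b,0,cv2.CHAIN_APPROX_NONE)[0];c=max(c,key=len)
W=np.array([ray(*p[0],.2797) for p in c]);t=T.inv().apply(W-s['eef_pos'])*1000
r=cv2.minAreaRect(t[:,:2].astype(np.float32));print('hole in tool',r,t[:,:2].min(0),t[:,:2].max(0),t[0,2])
h=T.apply(np.r_[r[0],-19.5]/1000)+s['eef_pos'];print('hole world',h)
E
```

```text
hole in tool ((-1.0656185150146484, 0.6016273498535156), (19.606264114379883, 19.612346649169922), 0.003767206333577633) [-10.8689632   -9.20489695] [ 8.73814244 10.40768701] -19.544010502950172
hole world [ 0.46919476 -0.18949325  0.27965658]
```

Emit:
drive_tool(
  moves=[
    [[35,5,0],[0,0,-0.5],-1],
    [[70,10,0],[0,0,-0.5],-1],
    [[70,10,0],[0,0,-0.5],-1],
    [[70,10,30],[0,0,-0.5],-1],
    [[70,10,60],[0,0,-0.5],-1],
    [[70,10,85],[0,0,-0.5],-1],
    [[70,10,98],[0,0,-0.5],-1],
    [[70,10,98],[0,0,-0.5],-1],
    [[70,10,98],[0,0,-0.5],-1],
  ],
)

```text
clock: 9.4
eef_pos: [0.541, -0.189, 0.1636]
orientation: [3.141, -0.001, 0.156]
force: [0.2, 1.0, -3.5]
grip_width: 0.473
gripper_force: 82.8
```

```bash
python3 - <<'E'
from h import *
im,d=bot.read_camera('wrist');save('near.png',im,(230,200,430,400),3)
go([.5407,-.1882,.1237],.157)
E
```

```text
clock 9.45 shift [-0.4 -1.  40.3] turn [ 0.06 -0.1  -0.04] pos [ 0.5412 -0.1891  0.164 ] rpy [ 3.1405e+00 -1.7000e-03  1.5640e-01] q [-0.38 -0.08  1.75 -0.    1.47  1.03]
```

View pics/near.png

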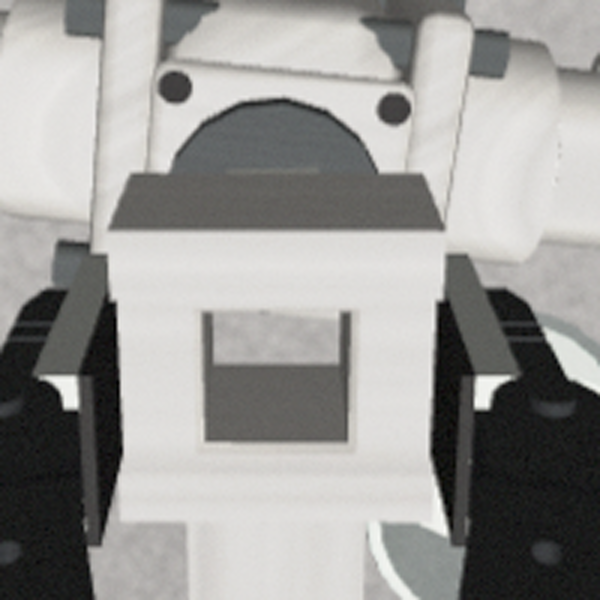

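The near view shows the hub centred over the seat; a sliver of the stem's top edge at crop (273,170) lines up with the hub's centre at crop x≈276. I lower it onto the stem.

Emit:
drive_tool(
  moves=[
    [[0,-1,0],[0,0,0],-1],
    [[0,-1,8],[0,0,0],-1],
    [[0,-1,14],[0,0,0],-1],
    [[0,-1,18],[0,0,0],-1],
    [[0,-1,22],[0,0,0],-1],
    [[0,-1,25],[0,0,0],-1],
    [[0,-1,25],[0,0,0],-1],
  ],
)

```text
clock: 10.15
eef_pos: [0.5404, -0.1878, 0.1368]
orientation: [-3.141, 0.001, 0.156]
force: [-0.4, 0.0, -4.3]
grip_width: 0.475
gripper_force: 82.9
```

Emit:
drive_tool(
  moves=[
    [[0,0,4],[0,0,0],-1],
    [[0,0,8],[0,0,0],-1],
    [[0,0,11],[0,0,0],-1],
    [[0,0,12.5],[0,0,0],-1],
    [[0,0,14],[0,0,0],-1],
    [[0,0,14],[0,0,0],-1],
  ],
)

```text
clock: 10.75
eef_pos: [0.5405, -0.1879, 0.1231]
orientation: [-3.142, 0.0, 0.156]
force: [0.2, 0.6, -4.4]
grip_width: 0.476
gripper_force: 82.9
```

Emit:
drive_tool(
  moves=[
    [[0,0,1],[0,0,0],-1],
    [[0,0,2],[0,0,0],-1],
    [[0,0,2],[0,0,0],-1],
    [[0,0,2],[0,0,0],-1],
  ],
)

```text
clock: 11.15
eef_pos: [0.5407, -0.188, 0.1227]
orientation: [3.141, -0.001, 0.156]
force: [-5.3, 1.6, 7.9]
grip_width: 0.474
gripper_force: 84.4
```

Emit:
drive_tool(
  moves=[
    [[0,0,0],[0,0,0],0.3],
    [[0,0,0],[0,0,0],0.3],
    [[0,0,0],[0,0,0],0.3],
    [[0,0,0],[0,0,0],0.3],
  ],
)

```text
clock: 11.55
eef_pos: [0.5405, -0.1879, 0.1213]
orientation: [3.142, -0.0, 0.156]
force: [0.5, 0.7, 0.6]
grip_width: 0.653
gripper_force: 0.0
```

```bash
python3 - <<'E'
from h import *
im,d=bot.read_camera('wrist');P=cloud('wrist',d);z=P[...,2];save('home.png',im)
for c in [(285,290),(285,360),(322,360),(358,290),(358,360),(322,325)]:print(c,np.round(np.median(P[c[1]-4:c[1]+5,c[0]-4:c[0]+5].reshape(-1,3),0),4))
go([.5407,-.1882,.1237],.157)
E
```

```text
(285, 290) [ 0.5534 -0.1727  0.143 ]
(285, 360) [ 0.5236 -0.1764  0.1429]
(322, 360) [ 0.5261 -0.1909  0.143 ]
(358, 290) [ 0.5577 -0.1994  0.143 ]
(358, 360) [ 0.5282 -0.2048  0.143 ]
(322, 325) [ 0.5425 -0.1882  0.1453]
clock 11.6 shift [ 0.1  0.3 -2.4] turn [ 0.   -0.   -0.04] pos [ 0.5405 -0.1879  0.1213] rpy [ 3.1416e+00 -1.0000e-04  1.5630e-01] q [-0.38 -0.06  1.8   0.    1.4   1.04]
```

View pics/home.png

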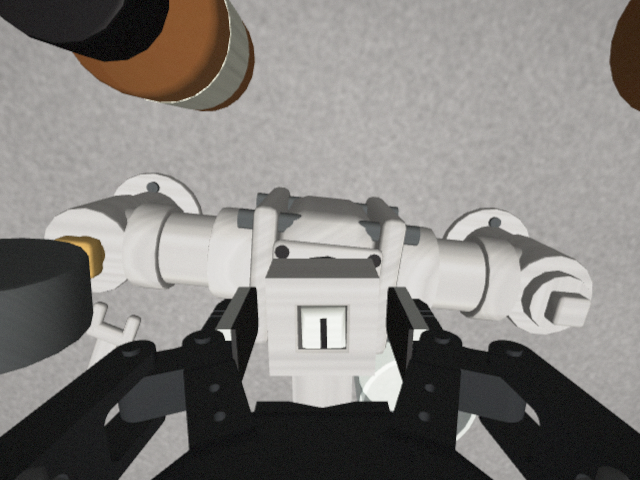

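The lever is home: the hub top reads 0.143 m at all corners and the stem shows inside the hole at (322,328). I regrip and swing it.

Emit:
drive_tool(
  moves=[
    [[0,0,-2],[0,0,0],-1],
    [[0,0,-2],[0,0,0],-1],
    [[0,0,-2],[0,0,0],-1],
    [[0,0,-2],[0,0,0],-1],
    [[0,0,-2],[0,0,-5],-1],
    [[-0.1,-0.1,-2],[0,0,-10],-1],
    [[-0.1,-0.2,-2],[0,0,-15],-1],
    [[-0.1,-0.2,-2],[0,0,-20],-1],
    [[-0.1,-0.2,-2],[0,0,-20],-1],
  ],
  force=50,
)

```text
clock: 12.5
eef_pos: [0.54, -0.1884, 0.1234]
orientation: [3.141, 0.001, 0.508]
force: [-4.2, -4.0, 2.6]
grip_width: 0.481
gripper_force: 53.2
```

```bash
python3 - <<'E'
from h import *
s=bot.get_state();print(s['force'],s['torque'],s['grip_width'],s['gripper_force'])
go([.5405,-.1879,.1233],.048+np.pi/2)
E
```

```text
[-4.20399146 -3.98302931  2.61373598] [-0.76738981  0.80071079  0.02084458] 0.48140847762378425 53.164851777255535
clock 12.5 shift [ 0.7 -0.1  0.1] turn [-1.000e-02  9.000e-02 -6.363e+01] pos [ 0.54   -0.1884  0.1234] rpy [3.141e+00 1.300e-03 5.082e-01] q [-0.38 -0.06  1.8  -0.    1.4   0.68]
```

Emit:
drive_tool(
  moves=[
    [[0,-0.1,0],[0,0,-7],-1],
    [[0,-0.2,0],[0,0,-14],-1],
    [[-0.1,-0.3,0],[0,0,-21],-1],
    [[-0.2,-0.4,0],[0,0,-28],-1],
    [[-0.3,-0.5,0],[0,0,-35],-1],
    [[-0.3,-0.5,0],[0,0,-42],-1],
    [[-0.4,-0.6,0],[0,0,-49],-1],
    [[-0.5,-0.6,0],[0,0,-55],-1],
    [[-0.6,-0.6,0],[0,0,-60],-1],
    [[-0.6,-0.6,0],[0,0,-63],-1],
    [[-0.6,-0.6,0],[0,0,-63],-1],
  ],
)

```text
clock: 13.6
eef_pos: [0.5396, -0.1882, 0.1234]
orientation: [3.141, 0.001, 1.607]
force: [-0.7, -6.4, 0.1]
grip_width: 0.477
gripper_force: 52.9
```

```bash
python3 - <<'E'
from h import *
s=bot.get_state();print(s['force'],s['torque'],s['grip_width'],s['gripper_force'])
go([.5405,-.1879,.1233],.048+np.pi/2)
E
```

```text
[-0.65953564 -6.38284155  0.09445439] [-0.98443299 -0.00442971 -0.10277781] 0.4767177820529486 52.87911996245384
clock 13.6 shift [0.3 1.  0.1] turn [ 0.01  0.08 -0.7 ] pos [ 0.5396 -0.1882  0.1234] rpy [3.1414e+00 1.4000e-03 1.6066e+00] q [-0.38 -0.06  1.8  -0.    1.4  -0.42]
```

Emit:
drive_tool(
  moves=[
    [[0,0,0],[0,0,-2],-1],
    [[0,0,0],[0,0,-4],-1],
    [[0,0,0],[0,0,-5],-1],
    [[0,0,0],[0,0,-5],-1],
  ],
)

```text
clock: 14.0
eef_pos: [0.5395, -0.1882, 0.1234]
orientation: [-3.141, 0.001, 1.692]
force: [-0.2, -5.8, -0.5]
grip_width: 0.479
gripper_force: 52.9
```

Emit:
drive_tool(
  moves=[
    [[0,0,0],[0,0,-4],0],
    [[0,0,0],[0,0,-4],0.4],
    [[0,0,0],[0,0,-4],0.6],
    [[0,0,0],[0,0,-4],0.6],
    [[0,0,0],[0,0,-4],0.6],
  ],
)

```text
clock: 14.5
eef_pos: [0.5396, -0.1875, 0.1233]
orientation: [3.142, 0.0, 1.761]
force: [-0.6, -0.3, -0.7]
grip_width: 0.796
gripper_force: 0.0
```

Emit:
drive_tool(
  moves=[
    [[0,0,-15],[0,0,0],0.6],
    [[0,0,-40],[0,0,0],0.6],
    [[0,0,-80],[0,0,0],0.6],
    [[0,0,-120],[0,0,0],0.6],
    [[0,0,-150],[0,0,0],0.6],
    [[-30,0,-150],[0,0,0],0.6],
    [[-60,0,-150],[0,0,0],0.6],
    [[-60,0,-150],[0,0,0],0.6],
  ],
)

```text
clock: 15.3
eef_pos: [0.5511, -0.2488, 0.2742]
orientation: [3.141, 0.001, 1.76]
force: [1.0, 0.4, -0.6]
grip_width: 0.797
gripper_force: 0.0
```

```bash
python3 - <<'E'
from h import *
im,d=bot.read_camera('wrist');P=cloud('wrist',d);z=P[...,2];save('end.png',im)
rt=lambda p:cv2.minAreaRect((p[:,:2]*1000).astype(np.float32))
r=np.hypot(P[...,0]-.54,P[...,1]+.189);
h=P[(r<.034)&(z>.139)&(z<.149)];print('hub',rt(h),len(h),np.median(h[:,2]))
l=P[(P[...,1]<-.21)&(r<.17)&(z>.128)&(z<.142)];print('arm',rt(l),l.mean(0),len(l));m=l.mean(0)[:2]-np.array([.5397,-.189]);print(np.degrees(np.arctan2(m[1],m[0])))
g=im.astype(float).mean(2);k=(r<.0075)&(g<130)&(z>.12);Q=P[k][:,:2];c=Q.mean(0);w=np.linalg.eigh(np.cov((Q-c).T))[1][:,1];print('groove',k.sum(),c,np.degrees(np.arctan2(w[1],w[0])))
v,u=px('wrist',np.array([.54,-.19,.145]))[::-1].astype(int);print(u,v)
E
```

```text
hub ((538.7733764648438, -187.51588439941406), (42.06483840942383, 41.9865837097168), 7.427577018737793) 3091 0.14297877788288152
arm ((549.9928588867188, -274.3579406738281), (27.998292922973633, 133.14620971679688), 7.4148783683776855) [ 0.54963225 -0.27166657  0.13451592] 4702
-83.14885228398256
groove 41 [ 0.53898889 -0.18756983] 89.48016931506159
322 153
```

View pics/end.png

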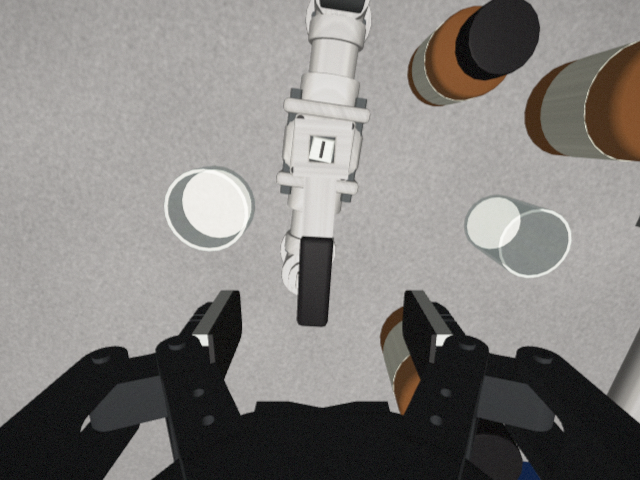

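The end view shows the lever home: hub at (322,150), top 0.143 m. It points to the plug end, 0.08 rad off the pipe, with the groove close to in line with the pipe. The bottle at (460,60) is upright and nothing is touching the gripper.

```bash
python3 -c "
from cell import bot
print(bot.job_done())"
```

```text
the job is handed in; nothing more can be done
None
```

The longer lever is fully home on the stem and swung anticlockwise to the open position, about 0.08 rad off the pipe line. The brown bottle was outside the lever's path, so I left it standing. The job is handed in, but I got no verdict back.

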